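# Fish the brass nut out of the gap beside the machine

## Task

A brass hose nut has dropped into the narrow gap between the two low units, beyond the copper pipe, and is lightly pinched there. Take the orange-handled hooked rod from its stand, reach under the pipe with it and gently draw the nut out through the front of the gap until it lies flat on the bare steel tray, clear of the mouth by at least its own width; do not touch the nut with the gripper, never press or pull hard with the rod, and leave everything else in its place. Then hang the rod back in its stand as it was and let go.

Things in the scene. Friction and masses are not known exactly. Their poses are not given: they have to be found in the camera images.
- bay: Fixed 3 mm steel tray with two low units (left black-fronted, right grey drawers), 66 mm tall, and a narrow gap between, open at front and top. Origin: table height, middle of the gap's mouth, level with the units' fronts; x into the gap, y left, z up. Tray top z = 3 mm is also the gap's floor; bare tray runs 140 mm out in front, 300 mm wide. Units span y = -127 to +129, x = 0 to 220 mm.
- gap (a point): Point on the gap's floor, at x = 85, y = -4, z = 3 mm of the bay, same axes. Right wall of the gap: rigid, at y = -17 mm of the bay. Left wall: springy cream strip 32 mm high (above it the gap is open to y = +24 mm), at rest at y = +5.5 mm, pushed back by up to 14 mm at about 0.4 N per mm. The gap ends at x = 140 mm of the bay.
- pipe (a point): Centre of the copper pipe (22 mm thick, along the bay's y) that lies across the tops of the units, at x = 35, z = 77 mm of the bay; its underside is at z = 66 mm. The rod's upright shank cannot pass it: only the rod's foot goes beneath.
- nut: Brass hose nut: plain ring 26 mm outside, 17 mm inside, 10 mm high, about 30 g, lying flat on the gap's floor 70 to 100 mm from the mouth, centre at y = -4 mm of the bay, against the right wall and pinched by the springy strip: sliding it takes about 1 to 5 N. Origin: centre of its underside, z up.
- rod: Hooked rod, 150 g, hanging upright in the stand. Origin: on its axis at the underside of the black collar (36 x 36 x 5 mm); z up, x along its foot. Above the collar an orange square handle, 24 x 24 mm, its top at z = 65 mm. Below: an upright telescopic steel shank, 9 then 6 mm thick, bent into a level foot 6 mm thick along +x, whose end turns straight down (tip) at x = 85 mm.
- rod_grip (a point): Point on the rod's axis inside the orange handle, 35 mm above the rod's origin. The tip's lowest point is 130 to 190 mm below the rod's origin: the telescope is stiff and drawn out differently each time, not measured, so feel for the tray with the tip. Foot's centre line is 22 mm above the tip's lowest point. The foot is springy: about 2 N per mm, up or down, at the tip.
- stand: Fixed stand. Origin: table height, under the rod's axis. A dark fork plate, top at z = 215 mm, 6 mm thick, x = -32 to +124, y = -22 to +22 mm, carries the rod's collar; its post stands at x = 118 mm, beyond the rod's foot. Slot 14 mm wide along x through the origin, open at -x, closed at x = +7 mm. The rod hangs at x = y = 0, foot towards +x; lift it a little, then draw it out along -x.
- detergent: Bystander, to be left alone: orange detergent bottle, 72 mm across, 200 mm tall. Origin: centre of its underside.
- wipes: Bystander, to be left alone: white and blue canister, 84 mm across, 166 mm tall. Origin: centre of its underside.
- dish: Bystander, to be left alone: blue bowl, 100 mm across, 45 mm tall. Origin: centre of its underside.
- wrench: Bystander, to be left alone: steel wrench lying on the counter. Origin: centre of its underside.
- brush: Bystander, to be left alone: hand brush lying on the counter. Origin: centre of its underside.
- jar: Bystander, to be left alone: small amber jar, 48 mm across, 70 mm tall, standing on the left unit. Origin: centre of its underside.
- collar: Bystander, to be left alone: spare steel ring, 32 mm across, 14 mm tall, lying on the right unit. Origin: centre of its underside.
Mind the look-alikes: they are no part of the job. Leave any blue look-alike of the rod alone.

How it is judged:
By the outcome, as a careful person would: the job done as asked, in the order asked, and still so for the second after the job is handed in, with the robot touching nothing.
It also fails if it takes over 72 s, if anything falls off the work surface, if the arm or the gripper's body presses on something with over 40 N, if the wrist force passes 120 N, or if a joint passes its speed limit or range.

## Robot

A 7-joint arm with a two-finger parallel gripper is mounted at the origin on the work surface. World frame = base frame: x ahead of the robot, y to its left, z up, the work surface at z = 0. Lengths are in m, angles in rad, forces in N, time in s.
With the tool pointing down it reaches from about 0.425 to 0.825 m from the base axis. Payload 3.6 kg.
Tool frame: the origin (TCP) lies at the very end of the fingers, on their centre line; the grasp point (between the pads) lies 19 mm behind it; z points along the fingers, y is the line along which they close (so a half turn about z gives the same grasp; the last joint's range is limited). The gripper opens to 85 mm and grips with 20 to 120 N. Pads are 22 mm wide; open, the fingers measure 114 mm over their backs; the gripper's body (76 mm by 85 mm) begins 54 mm behind the grasp point. The pads swing forward as they close: fully open they stand 13 mm farther back than shut.
Start: joints at [1.171, 0.615, -0.013, 1.423, 0.008, 1.103, -0.04], TCP at [0.237, -0.605, 0.231] pointing down, gripper open.
Joint ranges: [-3.12, 3.12], [-0.3, 2.06], [-1.34, 1.32], [0.26, 2.42], [-1.36, 4.5], [0.01, 1.98], [-2.84, 2.84]. Speed limits (rad/s): [2.79, 2.79, 3.14, 3.14, 3.14, 3.14, 3.14].

## Interface

Orientations are given as [roll, pitch, yaw] about the fixed x, y, z axes, in that order (R = Rz(yaw) Ry(pitch) Rx(roll)).
In Python, from cell import arm, imaging gives the robot as it stands.
- The arm moves only by the tool play_rows, never from a script. Its argument "commands" is text: rows parted by semicolons, each of 7 numbers parted by spaces: the shift along the world's x, y, z in cm, then the turn, a rotation vector about the world's x, y, z in rad, then the opening in per cent of the stroke, from 0 (shut) to 100 (fully open). A call has 1 to 10 rows; each row shifts and turns the commanded pose from where the row before left it; what a row does not reach is not made up. A row lasts 1/10 s, in which the tool goes at most 50 mm and 8.59 degrees, less where a joint would pass 70% of its speed; a pose out of reach is approached as far as the arm can. A call with a gripper value outside its range is refused whole. The fingers move at their own pace and stop on an object; the grip force is fixed at half the most. Time passes only in rows, so rows that do not move let the fingers close. It gives the time, the measured TCP pose, the force, the opening and the grip force at its end, in the units of the state.
- arm.read_state(): the state, without advancing time (a new reading comes with each control period).
- imaging.read_camera(name): name is "side" or "top" or "wrist"; returns a dict with "pixels" (420x560x3 uint8, blue, green, red), "depth" (420x560 float32, m along the optical axis (not along the pixel's ray), 0 where there is no reading), "mtx" (3x3 intrinsics, pixels), "rvec" (rotation vector, rad) and "tvec" (3), from world to camera coordinates, as OpenCV has them. Camera axes: x right, y down, z forward; pixel columns grow to the right and rows downward; lengths in m; the calibration is good to about 2 mm. A picture is of the moment at which its call begins.
- arm.finish_job(): hands the job in; it is judged then, once.
The state is a dict: "time_s": time; "joints": joint angles; "joint_vel": joint speeds; "effort": joint torques, N m; "tool_pos": TCP position; "tcp_rot": TCP orientation; "wrist_force": force on the tool from outside, world axes, zero at the start; "moment": the same for the moment, N m; "opening": finger opening in m; "finger_force": force on a finger pad.
Only numpy, scipy, OpenCV 4.12 (cv2) and the standard library are available. Lean on these libraries where they do the work, as an engineer would, in place of code of your own. Each camera call takes 0.05 s, during which the arm holds its last target. There are 200 camera calls.

## Working session

There is one attempt and no reset: what is moved stays moved. The work goes in short steps, Python scripts to look and compute and a tool call to move; the robot and the scene stay as the last step left them, time stands still between calls to the robot, and variables do not carry over. Pictures are saved under pics/ and viewed, at most 10 in all, crops included, and the job is handed in when it is done.

Besides the shell and the picture viewer there is one more tool, called after "Call:" as name(argument=value, ...) on one line, values as JSON. play_rows: Moves the arm, as the interface text tells. Its arguments: {"type":"object","properties":{"commands":{"type":"string"}},"required":["commands"]}

```bash
mkdir -p pics; ls; cat > h.py <<'E'
import numpy as np,cv2
from cell import arm,imaging
def cam(n):
    d=imaging.read_camera(n); d['R']=cv2.Rodrigues(np.array(d['rvec'],float))[0]; d['t']=np.array(d['tvec'],float).ravel(); d['K']=np.array(d['mtx'],float); return d
def pts(d):
    v,u=np.mgrid[0:420,0:560]; z=d['depth'].astype(float)
    K=d['K'];c=np.stack([(u-K[0,2])/K[0,0]*z,(v-K[1,2])/K[1,1]*z,z],-1)
    w=(c-d['t'])@d['R']; w[z==0]=np.nan; return w
def proj(d,p):
    c=d['R']@np.array(p,float)+d['t'];q=d['K']@c;return q[:2]/q[2]
def ray(d,u,v,z):
    r=d['R'].T@np.linalg.solve(d['K'],[u,v,1.]);o=-d['R'].T@d['t'];return o+r*(z-o[2])/r[2]
E
python3 - <<'E'
from h import *
a=[]
for n in ['side','top','wrist']:
    d=cam(n); cv2.imwrite(f'pics/{n}0.png',d['pixels']); np.savez(f'{n}0.npz',**{k:np.array(v) for k,v in d.items()})
    print(n,-d['R'].T@d['t'],d['R'][2])
print(arm.read_state())
E
```

```text
pics
side [0.05045632 0.78518329 0.69397295] [ 0.46453753 -0.7111443  -0.52771079]
top [0.32901545 0.07002457 1.3210789 ] [ 0.11459508  0.01430249 -0.99330932]
wrist [ 0.31299341 -0.57450068  0.37386973] [-0.29856194 -0.11352279 -0.94761456]
{'time_s': 0.15, 'joints': array([ 1.1714956 ,  0.61566862, -0.01262325,  1.42455457,  0.00813109,
        1.10336931, -0.04041327]), 'joint_vel': array([-0.00112623, -0.00204186,  0.00020277, -0.00504455, -0.00113149,
        0.00132377,  0.00070273]), 'effort': array([ 7.38215876e-04, -4.69659340e+01,  2.59481091e-01, -1.71251142e+01,
        9.98249132e-03,  7.10393186e-03, -2.88365266e-05]), 'tool_pos': array([ 0.23654276, -0.60480344,  0.23041483]), 'tcp_rot': array([-3.13964389e+00,  4.06158026e-05,  3.72871183e-01]), 'wrist_force': array([ 1.18471809, -0.15026282, -0.14438515]), 'moment': array([-0.01847328,  0.03164066,  0.01035252]), 'finger_force': 0.0, 'opening': 0.08580531031277633}
```

View pics/side0.png

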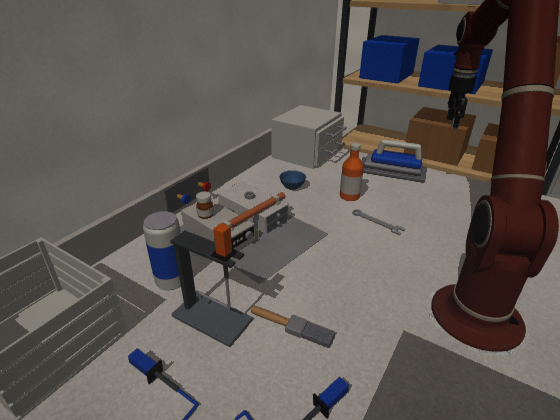

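View pics/top0.png

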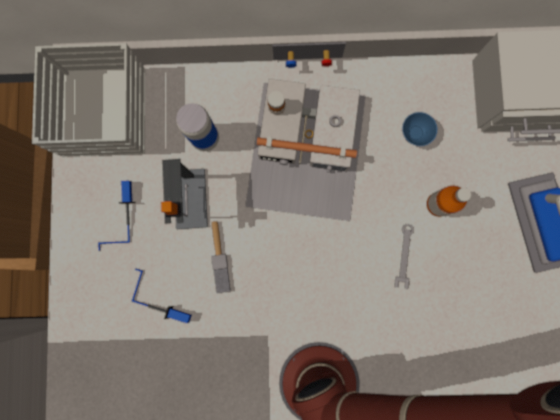

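The side view shows the orange handle at (223,240) on the stand. The top view shows the handle at (170,208), the bay around (308,125), and the gap in it at about (308,120). Next I measure both.

```bash
python3 - <<'E'
from h import *
for n in ['top','side']:
    d=dict(np.load(n+'0.npz')); w=pts(d); px=d['pixels'].astype(int)
    hsv=cv2.cvtColor(d['pixels'],cv2.COLOR_BGR2HSV)
    x,y,z=w[...,0],w[...,1],w[...,2]
    def box(m,name):
        m=m.astype(np.uint8)
        P=w[m>0][:,:]; 
        if len(P)<5: print(name,len(P));return
        r=cv2.minAreaRect((P[:,:2]*1000).astype(np.float32)); print(n,name,len(P),'med',np.nanmedian(P,0).round(4),'rect',np.round(r[0],1),np.round(r[1],1),round(r[2],2)); return
    o=(hsv[...,0]<14)&(hsv[...,1]>170)&(hsv[...,2]>90)
    box(o&(z>.27)&(z<.29)&(y>.2),'handletop')
    box((z>.208)&(z<.221)&(y>.2)&(y<.5)&(x>.3)&(x<.62)&(hsv[...,2]<90),'fork')
    box((z>.060)&(z<.070)&(x>.5)&(x<.85)&(y<.27)&(y>-.1),'unittops')
    box(o&(z>.07)&(z<.1)&(x>.5)&(x<.85)&(y<.25)&(y>-.1),'pipe')
    if n=='top':
        ys,xs=np.where(o); print(xs.min(),ys.min())
        big=cv2.resize(d['pixels'][70:225,150:370],None,fx=3.6,fy=3.6,interpolation=cv2.INTER_CUBIC); cv2.imwrite('pics/topc.png',big)
E
```

```text
top handletop 18 med [0.4519 0.3362 0.2774] rect [460.  343.5] [23.2 18.1] 0.21
top fork 878 med [0.5208 0.3451 0.2154] rect [505.7 347.1] [154.1  43.6] 2.8
top unittops 4116 med [0.7086 0.0195 0.066 ] rect [719.4  69.9] [378. 223.] 80.21
pipe 0
163 58
side handletop 124 med [0.4588 0.3509 0.2801] rect [459.2 345.7] [22.1 23.6] 0.27
side fork 989 med [0.5131 0.3535 0.2156] rect [506.6 346.5] [157.8  46.3] 1.77
side unittops 1711 med [0.707  0.0282 0.0666] rect [708.7   9.3] [252.3 224.2] 80.46
side pipe 143 med [0.6332 0.0337 0.0865] rect [629.1   3.2] [207.5  11.9] 80.36
```

View pics/topc.png

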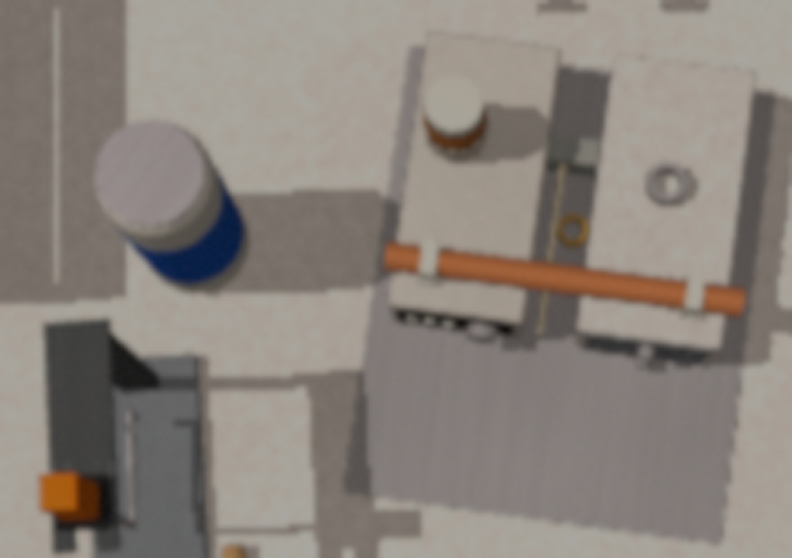

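```bash
python3 - <<'E'
from h import *
D={n:dict(np.load(n+'0.npz')) for n in ['top','side']}
for n,d in D.items():
    w=pts(d); x,y,z=w[...,0],w[...,1],w[...,2]
    hsv=cv2.cvtColor(d['pixels'],cv2.COLOR_BGR2HSV)
    m=(z>.060)&(z<.070)&(x>.5)&(x<.85)&(y<.16)&(y>-.15)
    m=cv2.morphologyEx(m.astype(np.uint8),cv2.MORPH_OPEN,np.ones((3,3)))>0
    P=w[m][:,:2]*1000
    for yaw in [-9.6]:
        c,s=np.cos(np.radians(yaw)),np.sin(np.radians(yaw)); B=P@np.array([[c,-s],[s,c]])
        print(n,yaw,np.percentile(B,[.5,99.5],axis=0).round(1))
        # gap edges and front edge vs lateral
        for a in range(-150,150,1)[:0]: pass
        X=B[:,0];Y=B[:,1]
        h,e=np.histogram(Y,np.arange(Y.min(),Y.max(),3)); print([(round(float(ee)),int(hh)) for ee,hh in zip(e,h) if hh<8])
    m=(z>.211)&(z<.219)&(y>.3)&(y<.4)&(x>.4)&(x<.62)
    P=w[m][:,:2]*1000; c=P.mean(0); 
    lo=[];hi=[]
    for a in range(480,570,10):
        q=P[(P[:,0]>=a)&(P[:,0]<a+10)]
        if len(q)>3: lo.append((a+5,q[:,1].min(),q[:,1].max()))
    L=np.array(lo); print('fork',np.polyfit(L[:,0],L[:,1],1),np.polyfit(L[:,0],L[:,2],1),np.polyval(np.polyfit(L[:,0],(L[:,1]+L[:,2])/2,1),460))
    o=(hsv[...,0]<14)&(hsv[...,1]>150)&(hsv[...,2]>80)&(z>.074)&(z<.095)&(x>.5)&(x<.8)&(y<.2)&(y>-.15)
    P=w[o]*1000; q=np.polyfit(P[:,1],P[:,0],1); print('pipe',len(P),np.degrees(np.arctan(q[0])),q,P[:,1].min(),P[:,1].max())
print('nut',ray(D['top'],308.9,133.9,.013)*1000)
E
```

```text
top -9.6 [[ 5.885e+02 -1.000e-01]
 [ 8.059e+02  2.525e+02]]
[(110, 0), (113, 0), (116, 0), (119, 0), (122, 0), (125, 0), (128, 0), (131, 0), (134, 0), (137, 0), (140, 0), (143, 0), (146, 0)]
fork [3.80117775e-02 3.07215434e+02] [3.78897993e-02 3.51072265e+02] 346.6012122974041
pipe 464 9.653286534363467 [1.70094122e-01 6.31384352e+02] -113.87759630588091 146.76259912145352
side -9.6 [[587.7  -1.1]
 [807.4 252.6]]
[(-5, 7), (109, 0), (112, 0), (115, 0), (118, 0), (121, 0), (124, 0), (127, 0), (130, 0), (133, 0), (136, 0), (139, 0), (142, 0), (145, 2)]
fork [-9.18634574e-02  3.75285823e+02] [2.75367860e-02 3.55318058e+02] 350.50680614500965
pipe 283 9.643042526416378 [1.69910163e-01 6.27257120e+02] -115.32413029746067 105.27235046424872
nut [690.95487274   4.91778255  13.        ]
```

Call:
play_rows(commands="2 1 3 0 0 0.13 100;3 3 3 0 0 0.14 100;3.5 3.5 2 0 0 0.14 100;3 4 1 0 0 0.14 100;3 4 0 0 0 0.14 100;3 4 0 0 0 0.14 100;2 4.5 0 0 0 0.14 100;1 4.9 0 0 0 0.14 100;0 4.9 0 0 0 0.1 100;0 4.9 0 0 0 0 100")

```text
time_s: 1.15
tool_pos: [0.4377, -0.2202, 0.3183]
tcp_rot: [-3.141, -0.001, 1.585]
wrist_force: [2.2, 0.3, 0.3]
opening: 0.0859
finger_force: 0.0
```

Call:
play_rows(commands="0.5 4.9 0.5 0 0 0.024 100;0.5 4.9 0.5 0 0 0 100;0.5 4.9 0 0 0 0 100;0.5 4.9 0 0 0 0 100;0.2 4.9 0 0 0 0 100;0 4.9 0 0 0 0 100;0 4.9 0 0 0 0 100;0 4.9 0 0 0 0 100;0 4.9 0 0 0 0 100;0 4.9 0 0 0 0 100")

```text
time_s: 2.15
tool_pos: [0.4596, 0.2691, 0.3285]
tcp_rot: [-3.142, 0.001, 1.606]
wrist_force: [0.8, -1.0, 0.6]
opening: 0.0852
finger_force: 0.0
```

```bash
python3 - <<'E'
from h import *
d=cam('wrist'); cv2.imwrite('pics/w1.png',d['pixels']); w=pts(d); print(arm.read_state()['tool_pos'])
x,y,z=w[...,0],w[...,1],w[...,2]
np.savez('w1.npz',**{k:np.array(v) for k,v in d.items()})
m=(abs(y-.025)<.2)&(z>.06)&(z<.07)&(x>.5); print(m.sum())
E
```

```text
[0.4562102  0.28024331 0.32869992]
6165
```

View pics/w1.png

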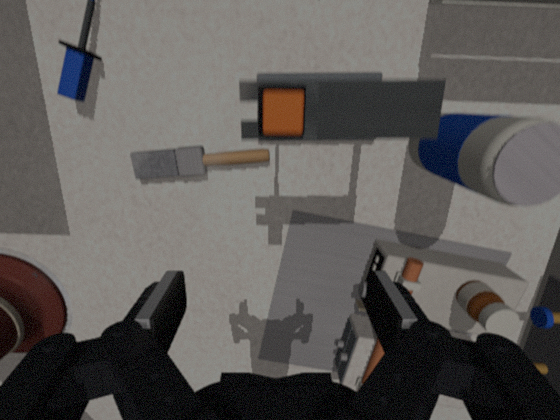

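The wrist view shows the orange handle top at about (284,110), with the dark fork running right to (440,110).

```bash
python3 - <<'E'
from h import *
d=dict(np.load('w1.npz')); w=pts(d); z=w[...,2]
hsv=cv2.cvtColor(d['pixels'],cv2.COLOR_BGR2HSV)
def rect(m,h):
    m=m.astype(np.uint8); cs,_=cv2.findContours(m,0,2); c=max(cs,key=cv2.contourArea)
    p=np.array([ray(d,u,v,h)[:2]*1000 for u,v in c[:,0]],np.float32); r=cv2.minAreaRect(p); print(np.round(r[0],1),np.round(r[1],1),r[2])
rect((hsv[...,0]<14)&(hsv[...,1]>150)&(z>.272)&(z<.292),.28)
rect((z>.209)&(z<.222)&(w[...,1]>.3),.215)
E
```

```text
[461.  345.7] [23.5 23. ] 2.0011887550354004
[507.  347.4] [156.5  44.1] 2.3962819576263428
```

Call:
play_rows(commands="0 3 0 0 0 0 100;0 3 0 0 0 0 100;0 0 0 0 0 0 100;0 0 0 0 0 0 100")

```text
time_s: 2.6
tool_pos: [0.4595, 0.3274, 0.3281]
tcp_rot: [-3.141, 0.001, 1.608]
wrist_force: [-0.3, 0.7, 0.5]
opening: 0.0851
finger_force: 0.0
```

Call:
play_rows(commands="0.15 1.8 0 0 0 0 100;0 0 -2 0 0 0 100;0 0 -3 0 0 0 100;0 0 -3 0 0 0 100;0 0 -1.5 0 0 0 100;0 0 0 0 0 0 100;0 0 0 0 0 0 100")

```text
time_s: 3.3
tool_pos: [0.4621, 0.3445, 0.2342]
tcp_rot: [3.141, 0.0, 1.605]
wrist_force: [-0.5, 0.4, -0.0]
opening: 0.0854
finger_force: 0.0
```

Call:
play_rows(commands="-0.1 0.1 -0.2 0 0 0 60;0 0 0 0 0 0 40;0 0 0 0 0 0 10;0 0 0 0 0 0 10;0 0 0 0 0 0 10;0 0 0 0 0 0 10")

```text
time_s: 3.9
tool_pos: [0.4607, 0.3467, 0.2323]
tcp_rot: [3.141, -0.001, 1.607]
wrist_force: [0.4, -0.8, 3.0]
opening: 0.0231
finger_force: 59.3
```

Call:
play_rows(commands="0 0 0.5 0 0 0 10;0 0 0.5 0 0 0 10;0 0 0 0 0 0 10;-1.5 -0.06 0 0 0 0 10;-2 -0.08 0 0 0 0 10;-2 -0.08 0 0 0 0 10;-2 -0.08 0 0 0 0 10;-2 -0.08 0 0 0 0 10;0 0 0 0 0 0 10;0 0 0 0 0 0 10")

```text
time_s: 4.9
tool_pos: [0.3657, 0.3428, 0.2419]
tcp_rot: [3.141, -0.0, 1.607]
wrist_force: [-0.0, 0.2, -1.4]
opening: 0.0238
finger_force: 59.0
```

```bash
python3 - <<'E'
from h import *
s=arm.read_state(); print(s['tool_pos'],s['wrist_force'])
for n in ['side']:
    d=cam(n); im=d['pixels']; cv2.imwrite('pics/s1.png',cv2.resize(im[190:370,120:360],None,fx=3.2,fy=3.2,interpolation=cv2.INTER_CUBIC)); np.savez('s1.npz',**{k:np.array(v) for k,v in d.items()})
E
```

```text
[0.36566414 0.34277131 0.24187126] [-0.0241296   0.2434425  -1.40921073]
```

View pics/s1.png

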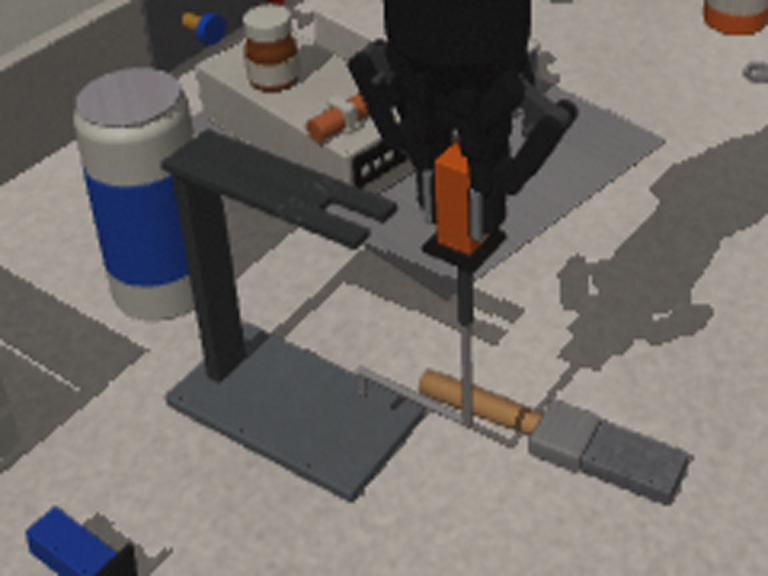

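The rod is free of the stand. Its elbow is at crop (468,422) and the tip end at crop (363,396).

```bash
python3 - <<'E'
from h import *
d=dict(np.load('s1.npz'))
for u,v,y in [(468,422,.342),(363,396,.345),(363,372,.345)]:
    u=u/3.2+120;v=v/3.2+190
    r=d['R'].T@np.linalg.solve(d['K'],[u,v,1.]);o=-d['R'].T@d['t'];print(u,v,(o+r*(y-o[1])/r[1]).round(4))
E
```

```text
266.25 321.875 [0.363  0.342  0.0786]
233.4375 313.75 [0.4482 0.345  0.0544]
233.4375 306.25 [0.4464 0.345  0.0785]
```

Call:
play_rows(commands="0 -2 0 0 0 0 10;0.5 -3 0 0 0 0 10;1 -3.5 0 0 0 -0.03 10;1.2 -3.5 0 0 0 -0.03 10;1.5 -3.5 0 0 0 -0.03 10;1.5 -3.5 0 0 0 -0.03 10;1.8 -3.5 0 0 0 -0.03 10;1.8 -3.3 0 0 0 -0.03 10;1.8 -2.5 0 0 0 -0.028 10;1 -1.5 0 0 0 0 10")

```text
time_s: 5.95
tool_pos: [0.4888, 0.0405, 0.2414]
tcp_rot: [3.14, 0.001, 1.392]
wrist_force: [-0.8, 0.1, -2.0]
opening: 0.0237
finger_force: 59.0
```

Call:
play_rows(commands="0.3 -0.4 0 0 0 0 10;0 0 0 0 0 0 10;0 0 0 0 0 0 10")

```text
time_s: 6.25
tool_pos: [0.4889, 0.042, 0.2416]
tcp_rot: [-3.141, -0.001, 1.401]
wrist_force: [-0.4, 0.3, -1.5]
opening: 0.0232
finger_force: 59.0
```

```bash
python3 - <<'E'
from h import *
s=arm.read_state(); print(s['tool_pos'],s['tcp_rot'],s['wrist_force'])
d=cam('wrist'); im=d['pixels']; cv2.imwrite('pics/w2.png',im); np.savez('w2.npz',**{k:np.array(v) for k,v in d.items()})
print(-d['R'].T@d['t'],proj(d,[.691,.005,.013]))
E
```

```text
[0.4888683  0.04200378 0.2416312 ] [-3.14078257e+00 -8.74976272e-04  1.40053367e+00] [-0.35488359  0.30934069 -1.49988621]
[0.50283635 0.12333573 0.3853404 ] [446.5008454  178.26734179]
```

View pics/w2.png

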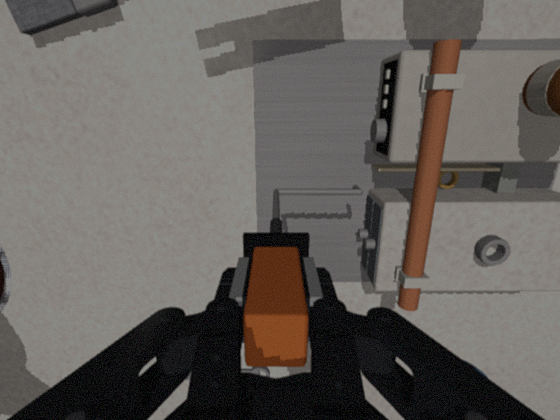

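The wrist view shows the nut at about (448,180), just beyond the pipe, the rod tip at about (360,190), and the gap between rows 164 and 188.

```bash
python3 - <<'E'
from h import *
d=dict(np.load('w2.npz')); w=pts(d); hsv=cv2.cvtColor(d['pixels'],cv2.COLOR_BGR2HSV)
a=-.1683; O=np.array([.6007,.0257]); ex=np.array([np.cos(a),np.sin(a)]); ey=np.array([-ex[1],ex[0]])
def bay(p): q=np.array(p)[...,:2]-O; return np.stack([q@ex,q@ey],-1)*1000
m=(hsv[...,0]>15)&(hsv[...,0]<30)&(hsv[...,1]>130); m[:, :436]=0; m[:,462:]=0; m[:170]=0;m[195:]=0
v,u=np.where(m); print('nut px',len(u),u.min(),u.max(),v.min(),v.max())
c=ray(d,(u.min()+u.max()+0)/2,(v.min()+v.max())/2,.013); print('nut bay',bay(c))
for uu in (u.min(),u.max()): print(bay(ray(d,uu,180,.013)))
b=bay(w); z=w[...,2]
t=(abs(z-.066)<.004)
for lo,hi in [(60,80),(80,100),(100,125)]:
    q=t&(b[...,0]>lo)&(b[...,0]<hi); y=b[...,1][q]; print('edges', y[y<2].max() if (y<2).any() else 0, y[y>2].min())
q=t&(b[...,1]>-110)&(b[...,1]<-30); print('front R',np.percentile(b[...,0][q],[.5,2]))
q=t&(b[...,1]>40)&(b[...,1]<110); print('front L',np.percentile(b[...,0][q],[.5,2]))
# tip: bright end of the foot
for p in [(360,190),(280,190)]: print('foot',p,bay(ray(d,*p,.076)),z[p[1],p[0]-3:p[0]+3].round(3))
s=(hsv[...,1]<60)&(z>.06)&(z<.09)&(b[...,0]<-15)&(b[...,0]>-130)&(abs(b[...,1])<30)
print(s.sum(),[np.percentile(x,[1,50,99]).round(1) for x in (b[...,0][s],b[...,1][s],z[s]*1000)])
k=np.polyfit(b[...,0][s],b[...,1][s],1);print('foot line',k, np.polyval(k,-26))
s0=[.4889,.042]; print('tcp bay',bay(s0))
E
```

```text
nut px 137 438 457 172 188
nut bay [94.06067636 -7.42107041]
[82.59352319 -7.39829827]
[105.52660158  -7.44384012]
edges -18.090402441783183 23.18616477678315
edges -18.11070671680819 23.084996447922723
edges -17.81427056310527 22.964599541106637
front R [-0.17582299  2.02057706]
front L [1.63036353 2.57299214]
foot (360, 190) [-27.87358101  -2.85350854] [0.078 0.077 0.078 0.079 0.077 0.005]
foot (280, 190) [-109.04853533   -2.69703731] [0.082 0.078 0.077 0.078 0.078 0.078]
541 [array([-115.1,  -68.6,  -27.1]), array([-6.9, -3.2, -1. ]), array([64.2, 78. , 87. ])]
foot line [-0.00439123 -3.93580241] -3.8216304675571475
tcp bay [-112.95073026   -2.65754262]
```

Call:
play_rows(commands="0 -0.15 -1.5 0 0 0 10;0 0 -2 0 0 0 10;0 0 -0.8 0 0 0 10;0 0 0 0 0 0 10;0 0 0 0 0 0 10")

```text
time_s: 6.8
tool_pos: [0.4896, 0.04, 0.1993]
tcp_rot: [3.141, -0.001, 1.4]
wrist_force: [0.2, 0.4, -1.9]
opening: 0.0235
finger_force: 59.0
```

Call:
play_rows(commands="0 0 -0.1 0 0 0 10;0 0 -0.1 0 0 0 10;0 0 0 0 0 0 10;0 0 0 0 0 0 10")

```text
time_s: 7.2
tool_pos: [0.4894, 0.0392, 0.1969]
tcp_rot: [3.141, -0.0, 1.399]
wrist_force: [-0.7, -0.3, -1.1]
opening: 0.0234
finger_force: 59.0
```

Call:
play_rows(commands="0 0 -0.1 0 0 0 10;0 0 0 0 0 0 10;0 0 0 0 0 0 10")

```text
time_s: 7.5
tool_pos: [0.4893, 0.0392, 0.1956]
tcp_rot: [-3.141, -0.0, 1.399]
wrist_force: [0.6, -0.4, -1.6]
opening: 0.0234
finger_force: 59.0
```

Call:
play_rows(commands="0 0 -0.1 0 0 0 10;0 0 0 0 0 0 10;0 0 0 0 0 0 10")

```text
time_s: 7.8
tool_pos: [0.4893, 0.0392, 0.1946]
tcp_rot: [-3.141, -0.0, 1.399]
wrist_force: [1.0, 0.4, -2.0]
opening: 0.0231
finger_force: 59.0
```

Call:
play_rows(commands="0 0 -0.15 0 0 0 10;0 0 0 0 0 0 10;0 0 0 0 0 0 10")

```text
time_s: 8.1
tool_pos: [0.4893, 0.0392, 0.1931]
tcp_rot: [-3.141, -0.0, 1.399]
wrist_force: [0.2, 0.6, -2.3]
opening: 0.0232
finger_force: 59.0
```

Call:
play_rows(commands="0 0 -0.1 0 0 0 10;0 0 0 0 0 0 10;0 0 0 0 0 0 10")

```text
time_s: 8.4
tool_pos: [0.4893, 0.0392, 0.1922]
tcp_rot: [-3.141, -0.0, 1.399]
wrist_force: [0.1, 0.2, -1.9]
opening: 0.0233
finger_force: 59.0
```

Call:
play_rows(commands="0 0 -0.1 0 0 0 10;0 0 0 0 0 0 10;0 0 0 0 0 0 10")

```text
time_s: 8.7
tool_pos: [0.4894, 0.0393, 0.1913]
tcp_rot: [3.141, -0.0, 1.399]
wrist_force: [-0.0, 0.4, -1.0]
opening: 0.0236
finger_force: 59.2
```

Call:
play_rows(commands="0 0 -0.1 0 0 0 10;0 0 0 0 0 0 10;0 0 0 0 0 0 10")

```text
time_s: 9.0
tool_pos: [0.4893, 0.0393, 0.1904]
tcp_rot: [3.142, -0.0, 1.399]
wrist_force: [-0.9, 0.2, 0.4]
opening: 0.023
finger_force: 59.4
```

```bash
python3 - <<'E'
from h import *
d=cam('wrist'); w=pts(d); s=arm.read_state(); print(s['tool_pos'],s['wrist_force'],s['moment'])
a=-.1683; O=np.array([.6007,.0257]); ex=np.array([np.cos(a),np.sin(a)]); ey=np.array([-ex[1],ex[0]])
q=w[...,:2]-O; bx,by=q@ex*1000,q@ey*1000; z=w[...,2]*1000
m=(bx>-105)&(bx<-26)&(abs(by)<15)&(z>12)&(z<45); print(m.sum(),np.median(z[m]),np.median(by[m]),bx[m].max())
m=(bx>-70)&(bx<-20)&(by>20)&(by<60); print('tray z',np.median(z[m]))
E
```

```text
[0.48933583 0.03933004 0.19033602] [-1.0225419  -0.63094558  0.00913952] [ 0.02176175  0.09525987 -0.02834992]
480 27.297758948615588 -5.967204232444734 -26.093108276952595
tray z 3.8961721310774666
```

Call:
play_rows(commands="0 0 1.4 0 0 0 10;0 0 1.4 0 0 0 10;0 0 0 0 0 0 10;1 -0.165 0 0 0 0 10;2 -0.33 0 0 0 0 10;2 -0.33 0 0 0 0 10;2 -0.33 0 0 0 0 10;2 -0.33 0 0 0 0 10;0 0 0 0 0 0 10;0 0 0 0 0 0 10")

```text
time_s: 10.05
tool_pos: [0.5789, 0.0242, 0.2167]
tcp_rot: [-3.139, 0.0, 1.398]
wrist_force: [-0.4, -0.0, -1.6]
opening: 0.0233
finger_force: 59.3
```

Call:
play_rows(commands="1.5 -0.25 0 0 0 0 10;1.4 -0.235 0 0 0 0 10;0 0 0 0 0 0 10;0 0 0 0 0 0 10;0 0 0 0 0 0 10")

```text
time_s: 10.55
tool_pos: [0.6071, 0.02, 0.2181]
tcp_rot: [-3.14, 0.0, 1.4]
wrist_force: [-0.4, 0.3, -2.0]
opening: 0.0232
finger_force: 59.5
```

```bash
python3 - <<'E'
from h import *
s=arm.read_state(); print(s['tool_pos'],s['tcp_rot'],s['wrist_force'])
a=-.1683; O=np.array([.6007,.0257]); ex=np.array([np.cos(a),np.sin(a)]); ey=np.array([-ex[1],ex[0]])
q=s['tool_pos'][:2]-O; print('tcp bay',q@ex*1000,q@ey*1000)
d=cam('wrist'); e=cam('top')
im=[]
for c in (d,e):
    u,v=proj(c,[.6927,.0055,.013]).astype(int); print(u,v)
    u0=max(0,min(u-45,470)); v0=max(0,min(v-50,320))
    im.append(cv2.resize(c['pixels'][v0:v0+100,u0:u0+90],(396,440),interpolation=cv2.INTER_CUBIC))
cv2.imwrite('pics/c3.png',np.hstack(im))
E
```

```text
[0.60705723 0.01996385 0.2180548 ] [-3.14002821e+00  2.62679828e-04  1.39973158e+00] [-0.36883982  0.28932686 -1.96665605]
tcp bay 7.228250587177922 -4.590225249105517
352 180
308 133
```

View pics/c3.png

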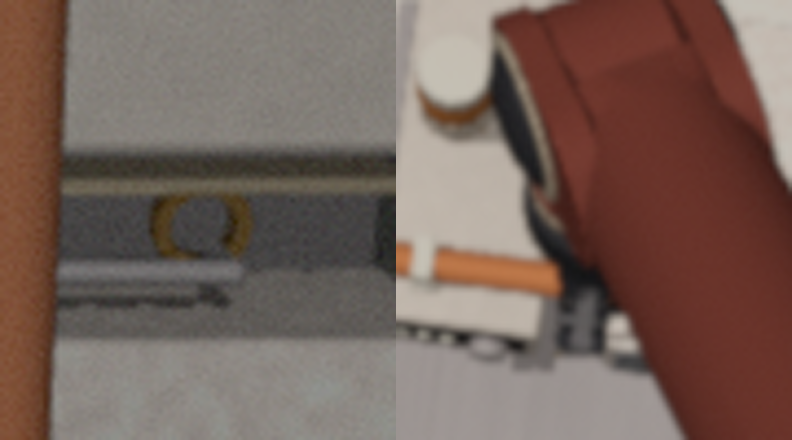

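The nut ring is centred at crop (201,225) in the left-hand wrist crop. The foot's end is at crop (243,270).

```bash
python3 - <<'E'
from h import *
a=-.1683; O=np.array([.6007,.0257]); ex=np.array([np.cos(a),np.sin(a)]); ey=np.array([-ex[1],ex[0]])
d=cam('wrist'); w=pts(d)
def bay(p): q=np.array(p)[...,:2]-O; return np.stack([q@ex,q@ey],-1)*1000
P=lambda x,y:(307+x/4.4,130+y/4.4)
for n,x,y,z in [('nut l',151,225,.013),('nut r',251,225,.013),('nut top',200,192,.013),('nut c',201,225,.013),('foot end',243,270,.052),('foot',120,270,.052),('wall R top',200,338,.066),('wall R bottom',200,265,.003),('strip front',300,190,.035)]:
    print(n,bay(ray(d,*P(x,y),z)).round(1))
b=bay(w); z=w[...,2]*1000
m=(b[...,0]>50)&(b[...,0]<110)&(abs(b[...,1]+4)<9)&(z>40)&(z<62);print(m.sum(),np.median(z[m]),np.median(b[...,1][m]),np.percentile(b[...,0][m],98))
E
```

```text
nut l [81.6 -5.3]
nut r [107.4  -5.4]
nut top [93.6  3.3]
nut c [94.5 -5.4]
foot end [95.3 -6.7]
foot [66.9 -6.6]
wall R top [ 83.1 -18.7]
wall R bottom [ 97.5 -18.7]
strip front [112.1   8.4]
270 54.53957873426538 -5.668835456101725 93.56187698423116
```

Call:
play_rows(commands="0.15 -0.02 0 0 0 0 10;0 0 -0.8 0 0 0 10;0 0 -0.6 0 0 0 10;0 0 0 0 0 0 10;0 0 -0.3 0 0 0 10;0 0 0 0 0 0 10;0 0 0 0 0 0 10")

```text
time_s: 11.4
tool_pos: [0.6099, 0.0194, 0.2012]
tcp_rot: [3.142, -0.0, 1.399]
wrist_force: [0.2, -0.4, -2.3]
opening: 0.0236
finger_force: 59.4
```

Call:
play_rows(commands="0 0 -0.15 0 0 0 10;0 0 0 0 0 0 10;0 0 0 0 0 0 10")

```text
time_s: 11.7
tool_pos: [0.6098, 0.0193, 0.1998]
tcp_rot: [3.142, -0.0, 1.399]
wrist_force: [0.3, 0.2, -1.7]
opening: 0.0234
finger_force: 59.4
```

Call:
play_rows(commands="0 0 -0.2 0 0 0 10;0 0 0 0 0 0 10;0 0 0 0 0 0 10")

```text
time_s: 12.0
tool_pos: [0.6098, 0.0193, 0.1976]
tcp_rot: [-3.141, -0.0, 1.399]
wrist_force: [0.9, 0.7, -1.1]
opening: 0.0233
finger_force: 59.4
```

Call:
play_rows(commands="0 0 -0.2 0 0 0 10;0 0 -0.15 0 0 0 10;0 0 0 0 0 0 10;0 0 0 0 0 0 10")

```text
time_s: 12.4
tool_pos: [0.6098, 0.0193, 0.1941]
tcp_rot: [-3.141, 0.0, 1.399]
wrist_force: [-1.1, 0.5, -1.4]
opening: 0.0236
finger_force: 59.4
```

Call:
play_rows(commands="-0.2 0.03 0 0 0 0 10;-0.2 0.04 0 0 0 0 10;-0.2 0.03 0 0 0 0 10;-0.2 0.03 0 0 0 0 10;0 0 0 0 0 0 10")

```text
time_s: 12.9
tool_pos: [0.6019, 0.0208, 0.1944]
tcp_rot: [3.141, -0.0, 1.399]
wrist_force: [0.3, -0.2, -1.9]
opening: 0.0233
finger_force: 59.4
```

Call:
play_rows(commands="-0.2 0.034 0 0 0 0 10;-0.2 0.034 0 0 0 0 10;-0.2 0.034 0 0 0 0 10;-0.2 0.034 0 0 0 0 10;-0.2 0.034 0 0 0 0 10")

```text
time_s: 13.4
tool_pos: [0.5919, 0.0225, 0.1943]
tcp_rot: [3.141, -0.0, 1.399]
wrist_force: [1.0, 0.0, -2.0]
opening: 0.0233
finger_force: 59.4
```

```bash
python3 - <<'E'
from h import *
s=arm.read_state(); print(s['tool_pos'],s['wrist_force'],s['moment'])
d=cam('wrist'); u,v=proj(d,[.68,.0075,.013]).astype(int);u0=max(0,u-60)
cv2.imwrite('pics/c4.png',cv2.resize(d['pixels'][v-50:v+50,u0:u0+120],None,fx=4.4,fy=4.4,interpolation=cv2.INTER_CUBIC)); print(u,v)
E
```

```text
[0.59188338 0.02246407 0.19434764] [ 1.0053724   0.03401224 -2.02443677] [ 0.10545751 -0.51145362  0.0286499 ]
360 185
```

View pics/c4.png

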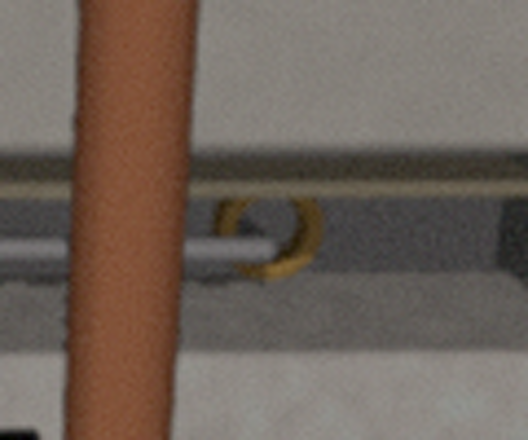

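The nut has moved about 12 mm with the tip inside the ring, so I keep drawing.

Call:
play_rows(commands="-0.3 0.051 0 0 0 0 10;-0.3 0.051 0 0 0 0 10;-0.4 0.068 0 0 0 0 10;-0.4 0.068 0 0 0 0 10;-0.4 0.068 0 0 0 0 10;-0.4 0.068 0 0 0 0 10;-0.4 0.068 0 0 0 0 10;-0.4 0.068 0 0 0 0 10;-0.4 0.068 0 0 0 0 10;-0.4 0.068 0 0 0 0 10")

```text
time_s: 14.45
tool_pos: [0.5535, 0.0289, 0.1942]
tcp_rot: [3.142, -0.0, 1.399]
wrist_force: [1.0, 0.7, -2.0]
opening: 0.0232
finger_force: 59.3
```

Call:
play_rows(commands="-0.4 0.068 0 0 0 0 10;-0.4 0.068 0 0 0 0 10;-0.4 0.068 0 0 0 0 10;-0.4 0.068 0 0 0 0 10;-0.4 0.068 0 0 0 0 10;-0.4 0.068 0 0 0 0 10;-0.4 0.068 0 0 0 0 10;-0.4 0.068 0 0 0 0 10;-0.4 0.068 0 0 0 0 10;-0.3 0.051 0 0 0 0 10")

```text
time_s: 15.45
tool_pos: [0.5144, 0.0355, 0.1942]
tcp_rot: [-3.141, 0.0, 1.399]
wrist_force: [1.5, -0.3, -2.0]
opening: 0.0233
finger_force: 59.4
```

```bash
cat > nut.py <<'E'
from h import *
a=-.1683; O=np.array([.6007,.0257]); ex=np.array([np.cos(a),np.sin(a)]); ey=np.array([-ex[1],ex[0]])
def bay(p): q=np.array(p)[...,:2]-O; return np.stack([q@ex,q@ey],-1)*1000
s=arm.read_state(); t=bay(s['tool_pos']); print('tcp bay',t,'tip',t[0]+85,s['wrist_force'],s['moment'])
for n in ['wrist','side']:
    d=cam(n); hsv=cv2.cvtColor(d['pixels'],cv2.COLOR_BGR2HSV); w=pts(d); b=bay(w)
    m=(hsv[...,0]>14)&(hsv[...,0]<32)&(hsv[...,1]>110)&(w[...,2]<.03)&(abs(b[...,1])<50)&(b[...,0]>-138)&(b[...,0]<130)
    m=cv2.morphologyEx(m.astype(np.uint8),cv2.MORPH_OPEN,np.ones((2,2)))
    if m.sum(): v,u=np.where(m>0); q=b[m>0]; print(n,m.sum(),'bay range',np.percentile(q,[2,98],axis=0).round(1).tolist(),'z',np.percentile(w[...,2][m>0],[5,95]).round(4))
E
python3 nut.py
```

```text
tcp bay [-86.70811362  -4.8236783 ] tip -1.7081136241590258 [ 1.49880377 -0.25193143 -2.04439082] [ 0.11379632 -0.60843769  0.06208308]
wrist 205 bay range [[-8.2, -18.3], [18.8, 5.5]] z [0.0036 0.0151]
side 31 bay range [[nan, nan], [nan, nan]] z [nan nan]
```

Call:
play_rows(commands="-0.3 0.051 0 0 0 0 10;-0.3 0.051 0 0 0 0 10;-0.3 0.051 0 0 0 0 10;-0.3 0.051 0 0 0 0 10;-0.3 0.051 0 0 0 0 10;-0.3 0.051 0 0 0 0 10;-0.3 0.051 0 0 0 0 10;-0.3 0.051 0 0 0 0 10;-0.4 0.068 0 0 0 0 10;-0.4 0.068 0 0 0 0 10")

```text
time_s: 16.55
tool_pos: [0.4824, 0.041, 0.1942]
tcp_rot: [-3.141, -0.0, 1.399]
wrist_force: [-0.3, -0.5, -1.7]
opening: 0.0233
finger_force: 59.5
```

Call:
play_rows(commands="-0.4 0.068 0 0 0 0 10;-0.4 0.068 0 0 0 0 10;-0.4 0.068 0 0 0 0 10;-0.4 0.068 0 0 0 0 10;-0.4 0.068 0 0 0 0 10;-0.4 0.068 0 0 0 0 10;-0.4 0.068 0 0 0 0 10;-0.4 0.068 0 0 0 0 10;-0.2 0.034 0 0 0 0 10;0 0 0 0 0 0 10")

```text
time_s: 17.55
tool_pos: [0.4485, 0.0467, 0.1942]
tcp_rot: [-3.141, 0.0, 1.399]
wrist_force: [-0.0, -0.3, -1.4]
opening: 0.0234
finger_force: 59.5
```

```bash
python3 nut.py
```

```text
tcp bay [-153.60786131   -4.78374227] tip -68.60786131292843 [-0.04889633 -0.25166394 -1.37607546] [-0.00896129  0.05382776 -0.0077289 ]
wrist 239 bay range [[nan, nan], [nan, nan]] z [nan nan]
side 37 bay range [[-77.6, -14.5], [-54.0, 5.5]] z [0.003  0.0129]
```

Call:
play_rows(commands="0.25 -0.04 0 0 0 0 10;0.2 -0.04 0 0 0 0 10;0 0 0 0 0 0 10;0 0 0.5 0 0 0 10;0 0 0.5 0 0 0 10;0 0 1 0 0 0 10;0 0 1.5 0 0 0 10;0 0 2 0 0 0 10;0 0 0 0 0 0 10;0 0 0 0 0 0 10")

```text
time_s: 18.65
tool_pos: [0.4533, 0.0458, 0.2495]
tcp_rot: [3.141, 0.0, 1.399]
wrist_force: [-0.4, -0.6, -1.3]
opening: 0.0233
finger_force: 59.5
```

```bash
sed -i 's/np.percentile(q,\[2/np.nanpercentile(q,[2/' nut.py; python3 nut.py; python3 -c "
from h import *
d=cam('wrist');cv2.imwrite('pics/w5.png',d['pixels'])"
```

```text
tcp bay [-148.6470355    -4.89234169] tip -63.64703549798131 [-0.35594015 -0.62493204 -1.32097804] [-0.07521145 -0.01140349 -0.03026382]
wrist 189 bay range [[-74.7, -21.6], [-49.1, 4.8]] z [0.0033 0.0149]
side 48 bay range [[-78.9, -17.9], [-55.4, 6.0]] z [0.0022 0.014 ]
```

View pics/w5.png

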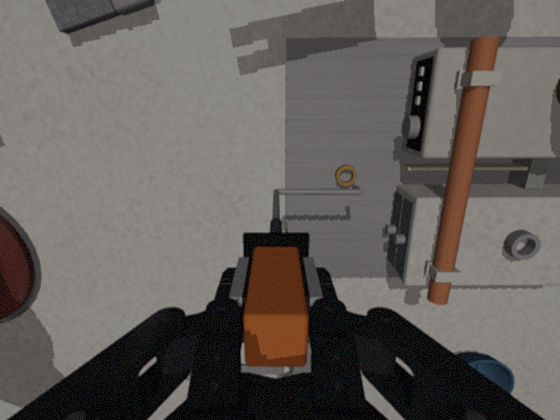

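The nut lies flat on the tray at (346,176), well clear of the mouth. Now the rod goes back to its stand.

Call:
play_rows(commands="0 1.5 0 0 0 0 10;0 3 0 0 0 0 10;-1 3.5 0 0 0 0.03 10;-1 3.5 0 0 0 0.03 10;-1 3.5 0 0 0 0.03 10;-1 3.5 0 0 0 0.03 10;-1.5 3 0 0 0 0.03 10;-1.5 3 0 0 0 0.03 10;-1 2.5 -0.5 0 0 0.028 10;-0.5 1.5 -0.3 0 0 0 10")

```text
time_s: 19.8
tool_pos: [0.3662, 0.333, 0.2403]
tcp_rot: [-3.139, -0.001, 1.611]
wrist_force: [-0.8, 0.4, -2.2]
opening: 0.0235
finger_force: 59.4
```

Call:
play_rows(commands="-0.2 0.6 0 0 0 0 10;0 0.2 0 0 0 0 10;0 0 0 0 0 0 10;0 0 0 0 0 0 10")

```text
time_s: 20.2
tool_pos: [0.3671, 0.3376, 0.2411]
tcp_rot: [3.142, 0.001, 1.605]
wrist_force: [-0.3, 0.4, -1.7]
opening: 0.0233
finger_force: 59.4
```

Call:
play_rows(commands="0 0.5 0.05 0 0 0.002 10;0 0 0 0 0 0 10;2 0.08 0 0 0 0 10;2 0.08 0 0 0 0 10;0 0 0 0 0 0 10;0 0 0 0 0 0 10")

```text
time_s: 20.8
tool_pos: [0.406, 0.3452, 0.2415]
tcp_rot: [-3.14, 0.0, 1.608]
wrist_force: [-0.6, -0.1, -2.1]
opening: 0.0232
finger_force: 59.5
```

```bash
python3 - <<'E'
from h import *
s=arm.read_state(); print(s['tool_pos'],s['tcp_rot'],s['wrist_force'],s['moment'])
E
```

```text
[0.40603275 0.34520954 0.24147612] [-3.14038856e+00  1.59608508e-04  1.60797377e+00] [-0.55253107 -0.07889106 -2.05467896] [ 0.05613511 -0.00737744  0.02090484]
```

Call:
play_rows(commands="1.5 0.04 0 0 0 0 10;1.5 0.04 0 0 0 0 10;1.5 0.04 0 0 0 0 10;0.95 0.03 0 0 0 0 10;0 0 0 0 0 0 10;0 0 0 0 0 0 10")

```text
time_s: 21.4
tool_pos: [0.4596, 0.3472, 0.2416]
tcp_rot: [-3.14, 0.0, 1.61]
wrist_force: [-0.4, 0.5, -2.0]
opening: 0.0236
finger_force: 59.4
```

Call:
play_rows(commands="0 0 -0.4 0 0 0 10;0 0 -0.3 0 0 0 10;0 0 0 0 0 0 10;0 0 0 0 0 0 10")

```text
time_s: 21.8
tool_pos: [0.4605, 0.3469, 0.2345]
tcp_rot: [-3.141, 0.0, 1.609]
wrist_force: [-0.8, -0.4, -1.3]
opening: 0.0235
finger_force: 59.5
```

Call:
play_rows(commands="0 0 -0.1 0 0 0 10;0 0 0 0 0 0 10;0 0 0 0 0 0 10")

```text
time_s: 22.1
tool_pos: [0.4608, 0.347, 0.2337]
tcp_rot: [3.142, -0.0, 1.609]
wrist_force: [-0.5, 0.9, -1.3]
opening: 0.0235
finger_force: 59.5
```

Call:
play_rows(commands="0 0 -0.1 0 0 0 10;0 0 0 0 0 0 10;0 0 0 0 0 0 10")

```text
time_s: 22.4
tool_pos: [0.4608, 0.3469, 0.2326]
tcp_rot: [-3.141, -0.0, 1.609]
wrist_force: [-0.3, -0.7, -1.0]
opening: 0.0233
finger_force: 59.5
```

Call:
play_rows(commands="0 0 -0.05 0 0 0 10;0 0 0 0 0 0 10;0 0 0 0 0 0 10")

```text
time_s: 22.7
tool_pos: [0.4609, 0.347, 0.2323]
tcp_rot: [3.141, -0.0, 1.609]
wrist_force: [-1.1, -0.1, -1.6]
opening: 0.0234
finger_force: 59.6
```

Call:
play_rows(commands="0 0 -0.07 0 0 0 10;0 0 0 0 0 0 10;0 0 0 0 0 0 10")

```text
time_s: 23.0
tool_pos: [0.4609, 0.347, 0.2323]
tcp_rot: [3.141, -0.0, 1.609]
wrist_force: [-0.9, -1.4, 5.4]
opening: 0.0231
finger_force: 60.2
```

Call:
play_rows(commands="0 0 -0.05 0 0 0 10;0 0 0 0 0 0 10;0 0 0 0 0 0 10")

```text
time_s: 23.3
tool_pos: [0.4609, 0.347, 0.2322]
tcp_rot: [3.141, -0.0, 1.609]
wrist_force: [-0.6, -2.0, 7.3]
opening: 0.0234
finger_force: 60.7
```

Seated. I ease off slightly, open the gripper and retreat straight up.

Call:
play_rows(commands="0 0 0.1 0 0 0 10;0 0 0 0 0 0 25;0 0 0 0 0 0 45;0 0 0 0 0 0 70;0 0 0 0 0 0 100;0 0 0 0 0 0 100;0 0 0 0 0 0 100;0 0 0 0 0 0 100")

```text
time_s: 24.1
tool_pos: [0.4608, 0.347, 0.2319]
tcp_rot: [-3.141, -0.0, 1.609]
wrist_force: [-0.1, 0.5, -0.4]
opening: 0.0854
finger_force: 0.0
```

Call:
play_rows(commands="0 0 1 0 0 0 100;0 0 2 0 0 0 100;0 0 3 0 0 0 100;0 0 3 0 0 0 100;0 0 2 0 0 0 100;0 -4 0 0 0 0 100;0 -4 0 0 0 0 100;0 0 0 0 0 0 100;0 0 0 0 0 0 100;0 0 0 0 0 0 100")

```text
time_s: 25.1
tool_pos: [0.4604, 0.2683, 0.3426]
tcp_rot: [3.141, -0.002, 1.611]
wrist_force: [-0.7, -0.6, 0.5]
opening: 0.0852
finger_force: 0.0
```

```bash
python3 nut.py; python3 - <<'E'
from h import *
d=cam('wrist'); cv2.imwrite('pics/w6.png',d['pixels']); w=pts(d); z=w[...,2]
hsv=cv2.cvtColor(d['pixels'],cv2.COLOR_BGR2HSV)
m=((hsv[...,0]<14)&(hsv[...,1]>150)&(z>.272)&(z<.292)).astype(np.uint8); cs,_=cv2.findContours(m,0,2); c=max(cs,key=cv2.contourArea)
p=np.array([ray(d,u,v,.28)[:2]*1000 for u,v in c[:,0]],np.float32); print(cv2.minAreaRect(p),np.median(z[m>0]))
s=arm.read_state(); print(s['tool_pos'],s['wrist_force'],s['opening'])
e=cam('side'); 
cv2.imwrite('pics/f.png',np.hstack([cv2.resize(d['pixels'],(400,300)),cv2.resize(e['pixels'][170:350,130:370],(400,300))]))
E
```

```text
tcp bay [-178.93088997  215.66440844] tip -93.93088997350583 [-0.69528897 -0.57413374  0.50073358] [0.0194703  0.05316979 0.04865635]
wrist 99 bay range [[-74.2, -22.6], [-48.6, 6.6]] z [0.003  0.0145]
side 48 bay range [[-77.7, -18.2], [-55.3, 6.2]] z [0.0034 0.014 ]
((460.8780517578125, 345.5250549316406), (23.534912109375, 23.47446060180664), 1.7488230466842651) 0.28088313587170954
[0.46034263 0.26838133 0.34209232] [-0.65784797  0.2572938   0.41343941] 0.08519344845516083
```

View pics/f.png

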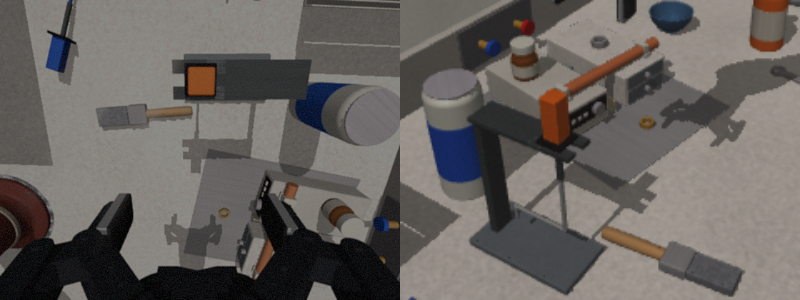

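The rod hangs in its stand as at the start, with the handle within 0.3 mm of where it was. The nut lies flat on the tray, at (648,123) in the right-hand picture.

```bash
python3 -c "
from cell import arm
print(arm.finish_job())"
```

```text
the job is handed in; nothing more can be done
None
```

The job is done and handed in at about 25 s: the nut lies flat on the bare tray about 49 mm clear of the mouth, and the rod hangs back in its stand, released, within 0.3 mm of where it started.

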